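# Let off the soapbox car's parking brake

## Task

The parking brake lever on the soapbox car's floorboard is still pulled up on its ratchet. Let it off: press the thumb pad on top of the lever's grip right down so that the pawl comes free of the teeth, keep it pressed and push the lever all the way down to its stop, then let go so that the pad springs back up. Only press and push with the fingertips, without forcing the lever against its teeth, and leave the glue bottle, the spanner and the wooden puzzle where they are.

Things in the scene. Friction and masses are not known exactly. Their poses are not given: they have to be found in the camera images.
- brake_board: Soapbox-car floorboard: plywood 460 x 240 x 18 mm, fixed flat on the bench, turned anyhow about the vertical; origin at the centre of its underside, x along its length, z up. A wooden rail, 48 mm above the bench, runs along its +y edge, 91 to 119 mm off the lever's plane (y = 0).
- lever_pivot (a point): Pivot bolt of the brake lever, 63 mm above the bench, fixed to the board. The lever swings in the upright plane of this point's x and z axes: x is level and points from the pivot towards the lever's grip, z is up. The fixed toothed quadrant stands above and behind the pivot, 54 mm radius, 6 mm thick.
- brake_lever (a joint): Angle of the lever above level, rad: 0 = fully down on its stop, positive is up. Lever 240 mm long from its pivot; black rubber grip 26 mm in diameter, its axis on the line from the pivot. Stiff pivot: it stays where left and takes 7 to 8 N at the pad to move. With the pawl in, the teeth stop it going down; they are 0.105 rad apart, the lowest holds it at 0.175 rad.
- brake_pawl (a joint): Angle of the pawl, a steel rocker hinged on the lever: nose in the teeth at one end, thumb pad at the other. 0 = sprung up, nose in; up to 0.07 when the nose rests on a tooth; above 0.08 it is clear of all teeth; 0.13 = pad pressed right down to the grip. The spring takes 3 N on the pad at the start, 5 N fully down, and brings it back when let go.
- thumb_pad (a point): Centre of the thumb pad's upper face: steel plate 54 mm along the lever x 28 mm wide, above the grip, 6 mm upturned lip at the tip end. x runs along it to the lever's tip, z square out of it. It swings with the lever: with the pawl at 0 it lies 187 mm along the lever from the pivot and 35 mm square above the lever's axis; pressed right down it is 17 mm lower.
- glue_bottle_mid (a point): Centre (half-way up) of a white plastic glue bottle, 52 mm in diameter, 100 mm tall, loose, standing on the floorboard beside the lever. Leave alone.
- burr_puzzle_mid (a point): Centre of a wooden burr puzzle, three crossed 24 x 24 x 60 mm bars, loose, standing on the floorboard beyond the lever's end. Leave alone.
- spanner_mid (a point): Middle of a steel spanner 160 mm long, 8 mm thick, loose, lying on the floorboard beside the bracket. Leave alone.

How it is judged:
On the way, in this order (a step that is already met when the one before it is completed fails the run):
1. the thumb pad is pressed so that the pawl is clear of the teeth while the lever is still up (value of joint brake_pawl above 0.08 rad and value of joint brake_lever above 0.3 rad), for 0.2 s.
2. the lever is pushed down on its stop (value of joint brake_lever below 0.05 rad), for 0.2 s.
At the end, for the whole second after the job is handed in: The lever lies on its stop (within 0.05 rad, about 10 mm at the grip's end) and at rest, the pawl and its pad have sprung back (within 0.03 rad), and bottle, puzzle and spanner are within 15 mm of where they were (value of joint brake_lever below 0.05 rad and value of joint brake_pawl below 0.03 rad and velocity of joint brake_lever between -0.05 and 0.05 rad/s and distance of each of glue_bottle_mid, burr_puzzle_mid, spanner_mid from where it was at the start of the episode below 0.015 m); the robot touches nothing.
It fails at once if the lever is lifted instead of pushed (above 0.98 rad, higher than it ever starts) (value of joint brake_lever above 0.98 rad).
It fails at once if the lever is forced against its teeth (pushed with more than 50 N while it is still above its stop) (value of joint brake_lever above 0.06 rad and contact force between any of the arm, the fingers and brake_lever above 50 N).
It fails at once if the glue bottle is knocked, moved or lifted (more than 15 mm) (distance of glue_bottle_mid from where it was at the start of the episode above 0.015 m).
It fails at once if the puzzle is knocked, moved or lifted (more than 15 mm) (distance of burr_puzzle_mid from where it was at the start of the episode above 0.015 m).
It fails at once if the spanner is moved or lifted (more than 15 mm) (distance of spanner_mid from where it was at the start of the episode above 0.015 m).
It also fails if it takes over 35 s, if anything falls off the work surface, if the arm or the gripper's body presses on something with over 40 N, if the wrist force passes 120 N, or if a joint passes its speed limit or range.

## Robot

A 6-joint arm with a two-finger parallel gripper is mounted at the origin on the work surface. World frame = base frame: x ahead of the robot, y to its left, z up, the work surface at z = 0. Lengths are in m, angles in rad, forces in N, time in s.
With the tool pointing down it reaches from about 0.3 to 0.95 m from the base axis. Payload 3.1 kg.
Tool frame: the origin (TCP) lies midway between the tips of the shut fingers; the grasp point (between the pads) lies 19 mm behind it; x points along the fingers, y is the direction in which the jaws open and shut, and the axes are right-handed (so a half turn about x gives the same grasp; the last joint's range is limited). The gripper opens to 85 mm and grips with 20 to 120 N. Pads are 22 mm wide; open, the fingers measure 114 mm over their backs; the gripper's body (76 mm by 85 mm) begins 54 mm behind the grasp point. The pads swing forward as they close: fully open they stand 13 mm farther back than shut.
Start: joints at [-1.307, 0.308, 1.634, -0, 1.2, -0.07], TCP at [0.205, -0.591, 0.231] pointing down, gripper open.
Joint ranges: [-3.06, 3.06], [-0.79, 1.96], [0.05, 2.63], [-1.19, 4.34], [0.05, 2.64], [-2.94, 2.94]. Speed limits (rad/s): [2.79, 2.79, 3.14, 3.14, 3.14, 3.14].

## Interface

Orientations are given as a 3x3 rotation matrix whose columns are the frame's x, y, z axes.
In Python, from rig import * gives the robot as it stands.
- The arm moves only by the tool step_arm, never from a script. Its argument "commands" is text: rows parted by semicolons, each of 4 numbers parted by spaces: the shift along the tool's x, y, z in cm, then the turn about the tool's x in rad. A call has 1 to 10 rows; each row shifts and turns the pose as measured when the row begins, along the tool's axes as they then stand; what a row does not reach is not made up. A row lasts 1/8 s, in which the tool goes at most 62.5 mm and 10.7 degrees, less where a joint would pass 70% of its speed; a pose out of reach is approached as far as the arm can. A call is refused whole if a number of a shift passes 6.25 or a number of a turn 0.188, either way. A call with a gripper value outside its range is refused whole. "grip" is the closure, from 0 (fully open) to 1 (shut), set as the call begins (left out, the last holds). The fingers move at their own pace and stop on an object; "grip_force" is the grip in N (left out, the last holds). Time passes only in rows, so rows that do not move let the fingers close. It gives the time, the measured TCP pose, the force and the opening at its end, in the units of the state.
- observe(): the state, without advancing time (a new reading comes with each control period).
- capture(name): name is "scene" or "side" or "wrist"; returns a dict with "image" (384x512x3 uint8, blue, green, red), "intrinsics" (3x3 intrinsics, pixels), "R" (3x3) and "t" (3): a world point X has camera coordinates R X + t. Camera axes: x right, y down, z forward; pixel columns grow to the right and rows downward; lengths in m; the calibration is good to about 2 mm. A picture is of the moment at which its call begins. There is no depth.
- sign_off(): hands the job in, once; it reports no verdict.
The state is a dict: "time_s": time; "q": joint angles; "dq": joint speeds; "joint_torque": joint torques, N m; "tool_pos": TCP position; "ee_rot": TCP orientation; "contact_force": force on the tool from outside, world axes, zero at the start; "torque": the same for the moment, N m; "grip_width": finger opening in m.
Only numpy, scipy, OpenCV 4.12 (cv2) and the standard library are available. Lean on these libraries where they do the work, as an engineer would, in place of code of your own. Each camera call takes 0.05 s, during which the arm holds its last target. There are 200 camera calls.

## Working session

There is one attempt and no reset: what is moved stays moved. The work goes in short steps, Python scripts to look and compute and a tool call to move; the robot and the scene stay as the last step left them, time stands still between calls to the robot, and variables do not carry over. Pictures are saved under pics/ and viewed, about 8 in all and at most 12, crops included, and the job is handed in when it is done.

Besides the shell and the picture viewer there is one more tool, called after "Emit:" as a command line: name --argument value ..., lists and objects as JSON in quotes. step_arm: Moves the arm, as the interface text tells. Its arguments: {"type":"object","properties":{"commands":{"type":"string"},"grip":{"type":"number"},"grip_force":{"type":"number"}},"required":["commands"]}

```bash
mkdir -p pics; ls; cat > h.py <<'E'
from rig import *
import numpy as np, cv2, pickle
def snap(n,tag):
    c=capture(n); cv2.imwrite(f"pics/{tag}.png",c["image"]); pickle.dump(c,open(f"pics/{tag}.pkl","wb")); return c
def load(tag): return pickle.load(open(f"pics/{tag}.pkl","rb"))
def ray(c,u,v):
    d=c["R"].T@np.linalg.inv(c["intrinsics"])@np.array([u,v,1.]); return -c["R"].T@c["t"],d/np.linalg.norm(d)
def plane(c,u,v,z):
    o,d=ray(c,u,v); return o+d*(z-o[2])/d[2]
def tri(c1,p1,c2,p2):
    o1,d1=ray(c1,*p1);o2,d2=ray(c2,*p2)
    s=np.linalg.lstsq(np.c_[d1,-d2],o2-o1,rcond=None)[0]
    a,b=o1+s[0]*d1,o2+s[1]*d2; return (a+b)/2,np.linalg.norm(a-b)
def proj(c,X):
    p=c["intrinsics"]@(c["R"]@np.array(X)+c["t"]); return p[:2]/p[2]
E
python3 - <<'E'
from h import *
a=snap("scene","s0");b=snap("side","d0");w=snap("wrist","w0")
for c in(a,b,w): print((-c["R"].T@c["t"]).round(3), c["R"][2].round(2))
cv2.imwrite("pics/sd0.png",np.vstack([a["image"],b["image"]])[:, :])
print(observe()["ee_rot"])
E
```

```text
pics
[1.022 0.446 0.487] [-0.63 -0.58 -0.52]
[0.101 0.623 0.681] [ 0.48 -0.65 -0.59]
[ 0.266 -0.568  0.371] [-0.25 -0.08 -0.97]
[[-4.74217871e-04  3.27625882e-01 -9.44807418e-01]
 [ 1.78018306e-03 -9.44805750e-01 -3.27626197e-01]
 [-9.99998303e-01 -1.83729636e-03 -1.35190275e-04]]
```

View pics/s0.png

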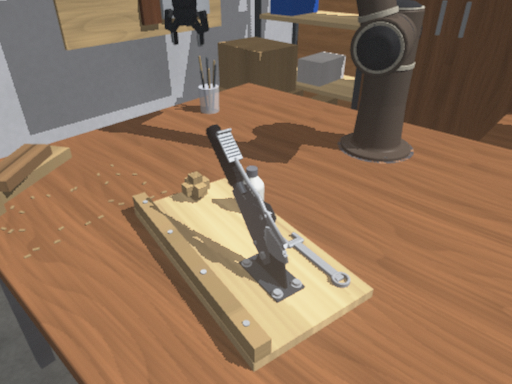

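View pics/d0.png

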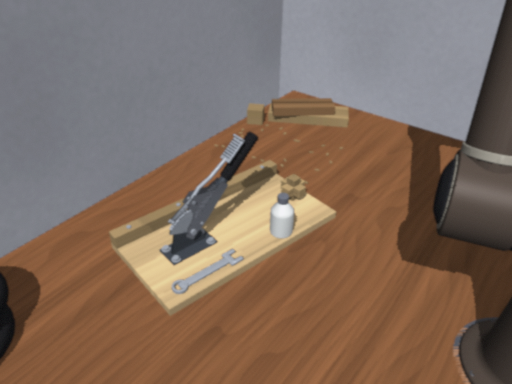

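The scene view shows the lever up with its pad near (231,146), the bracket near (272,272), and the bottle at (255,188). The side view shows the pad near (233,150), the bracket near (188,245), and the bottle at (282,217). I'll zoom in on both for the corner pixels.

```bash
python3 - <<'E'
from h import *
a=load("s0")["image"];b=load("d0")["image"]
A=cv2.resize(a[115:305,195:305],None,fx=3.15,fy=3.15,interpolation=cv2.INTER_CUBIC)
B=cv2.resize(b[125:265,155:265],None,fx=4,fy=4,interpolation=cv2.INTER_CUBIC)
o=np.zeros((600,800,3),np.uint8);o[:A.shape[0],:A.shape[1]]=A;o[:B.shape[0],355:355+B.shape[1]]=B
cv2.imwrite("pics/z0.png",o)
E
```

```text
(no output)
```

View pics/z0.png

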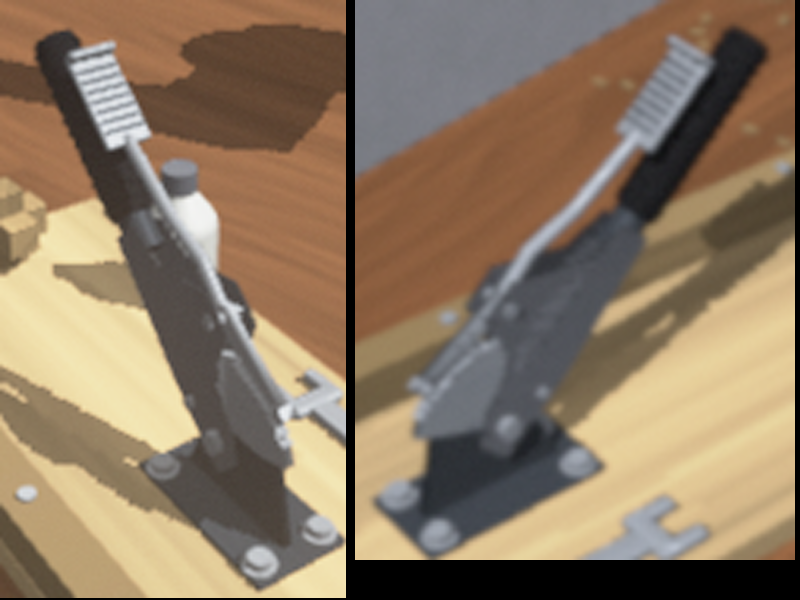

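The zoom shows the pad corners and the pivot bolt heads clearly in both views. I'll triangulate them.

```bash
python3 - <<'E'
from h import *
a=load("s0");b=load("d0")
S=lambda x,y:(195+x/3.15-.3,115+y/3.15-.3)
D=lambda x,y:(155+(x-355)/4-.4,125+y/4-.4)
P={}
for n,s,d in [("lipR",(70,57),(672,40)),("lipB",(113,44),(712,63)),("endR",(108,148),(618,128)),("endB",(150,135),(655,151)),("tip",(55,38),(752,36))]:
    P[n],e=tri(a,S(*s),b,D(*d)); print(n,P[n].round(4),round(e,4))
p1=plane(a,*S(215,450),.063);p2=plane(b,*D(507,425),.063);print("bolts",p1,p2,np.linalg.norm(p1-p2))
pv=(p1+p2)/2
pc=sum(P[k] for k in("lipR","lipB","endR","endB"))/4
v=pc-pv;r=np.hypot(v[0],v[1]);print("pad",pc,"heading",np.arctan2(v[1],v[0]),"dist",np.linalg.norm(v),"(190.2) lever ang",np.arctan2(v[2],r)-np.arctan2(35,187))
e=(P["lipR"]+P["lipB"]-P["endR"]-P["endB"])/2;print("pad len",np.linalg.norm(e),"slope",np.arctan2(e[2],np.hypot(*e[:2])),"head",np.arctan2(e[1],e[0]))
w=(P["lipR"]-P["lipB"]+P["endR"]-P["endB"])/2;print("wid",np.linalg.norm(w),np.arctan2(w[1],w[0])-np.pi/2, w[2])
# board corners
for c,p in((a,(365,290)),(b,(335,213)),(b,(168,303))): print(plane(c,*p,.018))
print("bottle",plane(b,282,235,.018),plane(a,252,205,.018)); print("puzzle",tri(a,(195,185),b,(292,187)))
E
```

```text
lipR [ 0.6224 -0.003   0.2371] 0.0018
lipB [5.935e-01 4.000e-04 2.360e-01] 0.0005
endR [0.6305 0.032  0.1985] 0.002
endB [0.6028 0.0359 0.1972] 0.002
tip [ 0.5996 -0.0405  0.231 ] 0.0021
bolts [0.65360023 0.12984822 0.063     ] [0.63188494 0.12630432 0.063     ] 0.022002565856772623
pad [0.61232614 0.01634232 0.21719487] heading -1.8365780813631543 dist 0.19283592465545715 (190.2) lever ang 0.7416320125888984
pad len 0.0530976172823847 slope 0.8187774724983519 head -1.8121265145902283
wid 0.0285626056650733 -1.6980117568183788 0.0012095826243956054
[0.56101618 0.27234909 0.018     ]
[ 0.44861207 -0.16343658  0.018     ]
[0.56416018 0.26901465 0.018     ]
bottle [ 0.50367404 -0.02114866  0.018     ] [ 0.50050297 -0.03613762  0.018     ]
puzzle (array([ 0.56405383, -0.15036995,  0.0511192 ]), np.float64(0.0005491077437500043))
```

Emit:
step_arm --commands "-2 0 0 -0.18; -2 0 0 -0.18; -2 0 0 -0.18; -2 0 0 -0.18; -1 0 0 -0.18; 0 0 0 -0.08" --grip 1 --grip_force 60

```text
time_s: 0.9
tool_pos: [0.204, -0.588, 0.3191]
ee_rot: [[-0.003, 0.975, -0.222], [0.009, -0.222, -0.975], [-1.0, -0.004, -0.008]]
contact_force: [0.6, -0.9, -0.5]
grip_width: 0.0001
```

Emit:
step_arm --commands "0 2 -5.8 0.03; 0 2 -5.8 0; 0 2 -5.8 0; 0 2 -5.8 0; 0 2 -5.8 0; 0 2 -5.8 0; 0 2 -5.8 0; 0 2 -5.8 0; 0 2 -5.8 0; 0 2 -5.8 0"

```text
time_s: 2.15
tool_pos: [0.5474, -0.0691, 0.3203]
ee_rot: [[-0.001, 0.965, -0.261], [0.009, -0.261, -0.965], [-1.0, -0.004, -0.008]]
contact_force: [0.5, -0.9, 0.2]
grip_width: 0.0001
```

Emit:
step_arm --commands "0 2.2 -5.2 0; 0 2 -5 0; 0 0.3 -0.3 0"

```text
time_s: 2.52
tool_pos: [0.6208, 0.0278, 0.3195]
ee_rot: [[-0.003, 0.967, -0.256], [0.009, -0.256, -0.967], [-1.0, -0.005, -0.008]]
contact_force: [-0.6, -0.2, -0.3]
grip_width: -0.0002
```

```bash
python3 - <<'E'
from h import *
w=snap("wrist","w1");a=snap("scene","s1");b=snap("side","d1")
A=cv2.resize(a["image"][60:260,180:300],None,fx=2.6,fy=2.6,interpolation=cv2.INTER_CUBIC)
B=cv2.resize(b["image"][60:210,170:290],None,fx=2.6,fy=2.6,interpolation=cv2.INTER_CUBIC)
o=np.zeros((600,800,3),np.uint8);o[:A.shape[0],:A.shape[1]]=A;o[:B.shape[0],320:320+B.shape[1]]=B
cv2.imwrite("pics/z1.png",o);print(observe()["tool_pos"])
E
```

```text
[0.61911862 0.02410118 0.31975752]
```

View pics/w1.png

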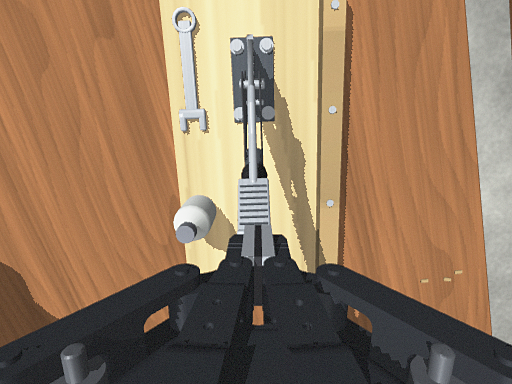

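View pics/z1.png

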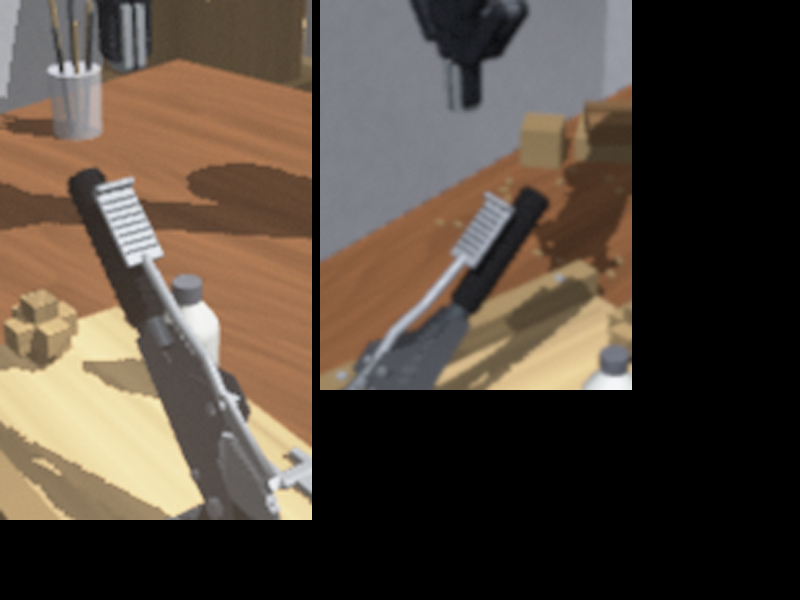

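The wrist view shows the pad centred at about column 254, rows 180–228, and in line with the fingers at column 258. The bottle is clear on the left. I'll check the pad position with this view.

```bash
python3 - <<'E'
from h import *
w=load("w1")
T=np.array([0.6191,.0241,.3198]);h=np.array([-.256,-.967,0]);n=np.array([.967,-.256,0])
pv=np.array([.643,.128,.063])
g=w["image"].astype(int)
for row in (190,200,210): 
    print(row,[int(x) for x in g[row,232:278].max(1)])
for nm,uv,z in(("end",(254.5,180),.198),("lip",(255,226),.238),("plate TL",(232,38),.021),("plate TR",(274,38),.021),("tip TCP?",(257,262),.32)):
    X=plane(w,*uv,z); d=X-pv; print(nm,X.round(4),"h,n,z",(d@h).round(4),(d@n).round(4),d[2])
print("TCP",(T-pv)@h,(T-pv)@n, proj(w,T))
E
```

```text
190 [243, 244, 245, 245, 248, 242, 209, 214, 224, 221, 219, 225, 207, 200, 198, 197, 192, 193, 199, 174, 165, 171, 169, 169, 162, 166, 167, 145, 145, 144, 145, 144, 139, 140, 141, 181, 136, 239, 249, 245, 244, 244, 243, 243, 242, 242]
200 [243, 243, 244, 245, 248, 242, 210, 218, 214, 210, 208, 210, 213, 210, 212, 217, 217, 213, 214, 218, 215, 214, 219, 212, 205, 210, 207, 214, 211, 212, 212, 209, 206, 207, 209, 216, 153, 175, 255, 247, 244, 243, 243, 243, 243, 242]
210 [242, 242, 244, 245, 248, 229, 219, 195, 110, 98, 104, 103, 99, 103, 88, 90, 93, 91, 83, 89, 86, 83, 82, 83, 80, 82, 85, 78, 76, 79, 75, 81, 81, 66, 67, 99, 172, 124, 255, 249, 244, 243, 242, 242, 243, 242]
end [0.6191 0.0349 0.198 ] h,n,z 0.0962 0.0008 0.135
lip [0.6127 0.0069 0.238 ] h,n,z 0.1248 0.0017 0.175
plate TL [0.6277 0.1942 0.021 ] h,n,z -0.0601 -0.0317 -0.04199999999999998
plate TR [0.6823 0.1797 0.021 ] h,n,z -0.06 0.0248 -0.04199999999999998
tip TCP? [0.6178 0.018  0.32  ] h,n,z 0.1129 0.0038 0.257
TCP 0.10658970000000001 0.003487099999999973 [256.3938274  250.79578968]
```

Emit:
step_arm --commands "2 -0.2 0 0; 2 0 0 0; 2 0 0 0; 1.5 0 0 0; 0.8 0 0 0"

```text
time_s: 3.3
tool_pos: [0.6118, 0.0186, 0.2308]
ee_rot: [[-0.007, 0.963, -0.268], [0.006, -0.268, -0.963], [-1.0, -0.009, -0.004]]
contact_force: [0.0, -0.0, 0.0]
grip_width: 0.0002
```

Emit:
step_arm --commands "0 0.3 -0.6 -0.01; 0.3 0 0 0; 0.3 0 0.1 0"

```text
time_s: 3.68
tool_pos: [0.6168, 0.0225, 0.2251]
ee_rot: [[-0.006, 0.966, -0.259], [0.006, -0.259, -0.966], [-1.0, -0.007, -0.005]]
contact_force: [-0.4, 0.3, -0.4]
grip_width: 0.0003
```

Emit:
step_arm --commands "0.3 0 0.25 0; 0.3 0 0.25 0; 0.3 0 0.25 0"

```text
time_s: 4.05
tool_pos: [0.6158, 0.0163, 0.2175]
ee_rot: [[-0.003, 0.966, -0.259], [0.009, -0.258, -0.966], [-1.0, -0.005, -0.008]]
contact_force: [-0.9, 1.9, 1.9]
grip_width: 0.0002
```

Emit:
step_arm --commands "0.3 0 0.25 0; 0.3 0 0.25 0; 0.3 0 0.25 0"

```text
time_s: 4.42
tool_pos: [0.6145, 0.0107, 0.209]
ee_rot: [[-0.0, 0.966, -0.259], [0.012, -0.259, -0.966], [-1.0, -0.003, -0.012]]
contact_force: [0.6, 4.8, 2.1]
grip_width: 0.0
```

Emit:
step_arm --commands "0.3 0 0.15 0; 0.3 0 0.1 0"

```text
time_s: 4.68
tool_pos: [0.614, 0.0069, 0.205]
ee_rot: [[0.0, 0.966, -0.258], [0.01, -0.258, -0.966], [-1.0, -0.002, -0.009]]
contact_force: [-3.3, 2.1, 8.5]
grip_width: -0.0
```

```bash
python3 - <<'E'
from h import *
a=snap("scene","s2");b=snap("side","d2")
A=cv2.resize(a["image"][90:260,190:300],None,fx=3.5,fy=3.5,interpolation=cv2.INTER_CUBIC)
B=cv2.resize(b["image"][90:260,160:270],None,fx=3.5,fy=3.5,interpolation=cv2.INTER_CUBIC)
cv2.imwrite("pics/z2.png",np.hstack([A,B]));o=observe();print(o["tool_pos"],o["contact_force"])
E
```

```text
[0.61393515 0.00671332 0.20482498] [-2.66364245  1.44702936  7.00825181]
```

View pics/z2.png

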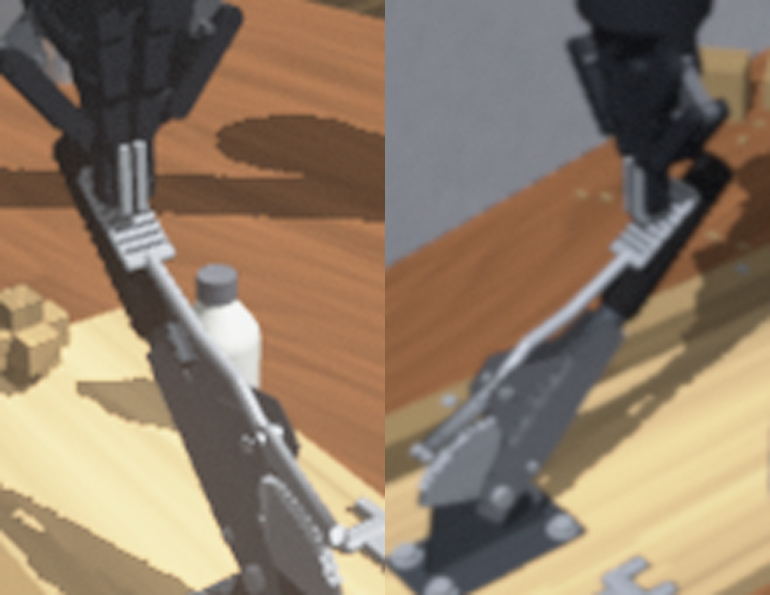

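The pad is pressed right down to the grip and the lever is still up: the wrist force is about 8 N and the geometry gives θ≈0.72. I'll hold briefly, then follow the arc.

Emit:
step_arm --commands "0.1 0 0.05 0; 0.1 0 0.05 0; 0.4 0 0.4 0; 0.45 0 0.4 0; 0.45 0 0.4 0; 0.45 0 0.35 0"

```text
time_s: 5.52
tool_pos: [0.6104, -0.0086, 0.1888]
ee_rot: [[0.003, 0.966, -0.258], [0.012, -0.258, -0.966], [-1.0, -0.0, -0.012]]
contact_force: [-1.3, 3.5, 5.3]
grip_width: -0.0001
```

Emit:
step_arm --commands "0.5 0 0.32 0; 0.5 0 0.32 0; 0.5 0 0.3 0; 0.52 0 0.28 0; 0.52 0 0.28 0; 0.52 0 0.26 0"

```text
time_s: 6.28
tool_pos: [0.6059, -0.0283, 0.1604]
ee_rot: [[0.003, 0.966, -0.258], [0.007, -0.258, -0.966], [-1.0, 0.001, -0.008]]
contact_force: [-1.0, 2.6, 4.5]
grip_width: -0.0
```

Emit:
step_arm --commands "0.55 0 0.22 0; 0.55 0 0.2 0; 0.55 0 0.2 0; 0.55 0 0.18 0; 0.55 0 0.17 0; 0.55 0 0.15 0"

```text
time_s: 7.02
tool_pos: [0.6026, -0.0428, 0.1286]
ee_rot: [[0.002, 0.967, -0.256], [0.002, -0.256, -0.967], [-1.0, 0.002, -0.002]]
contact_force: [-0.1, 2.2, 5.5]
grip_width: -0.0001
```

Emit:
step_arm --commands "0.55 0 0.12 0; 0.55 0 0.12 0; 0.55 0 0.1 0; 0.55 0 0.08 0; 0.55 0 0.06 0; 0.55 0 0.04 0"

```text
time_s: 7.78
tool_pos: [0.6007, -0.0514, 0.0963]
ee_rot: [[0.001, 0.967, -0.255], [-0.004, -0.255, -0.967], [-1.0, 0.001, 0.003]]
contact_force: [-1.7, 1.7, 5.8]
grip_width: 0.0002
```

Emit:
step_arm --commands "0.5 0 0 0; 0.5 0 0 0; 0.5 0 0 0; 0.4 0 0 0"

```text
time_s: 8.28
tool_pos: [0.6006, -0.0535, 0.0804]
ee_rot: [[-0.001, 0.967, -0.253], [-0.006, -0.253, -0.967], [-1.0, 0.0, 0.007]]
contact_force: [-8.2, 6.2, 28.3]
grip_width: -0.0002
```

Emit:
step_arm --commands "0.1 0 0 0; 0.1 0 0 0; 0.1 0 0 0"

```text
time_s: 8.65
tool_pos: [0.6003, -0.0538, 0.0817]
ee_rot: [[-0.003, 0.968, -0.253], [-0.007, -0.253, -0.968], [-1.0, -0.001, 0.007]]
contact_force: [-2.1, 3.4, 7.4]
grip_width: -0.0001
```

```bash
python3 - <<'E'
from h import *
a=snap("scene","s3");b=snap("side","d3")
A=cv2.resize(a["image"][120:300,180:300],None,fx=3.2,fy=3.2,interpolation=cv2.INTER_CUBIC)
B=cv2.resize(b["image"][120:300,170:290],None,fx=3.2,fy=3.2,interpolation=cv2.INTER_CUBIC)
cv2.imwrite("pics/z3.png",np.hstack([A,B]));o=observe();print(o["tool_pos"],o["contact_force"])
E
```

```text
[ 0.60031483 -0.05377105  0.08161829] [-2.10192998  3.03014154  8.05954209]
```

View pics/z3.png

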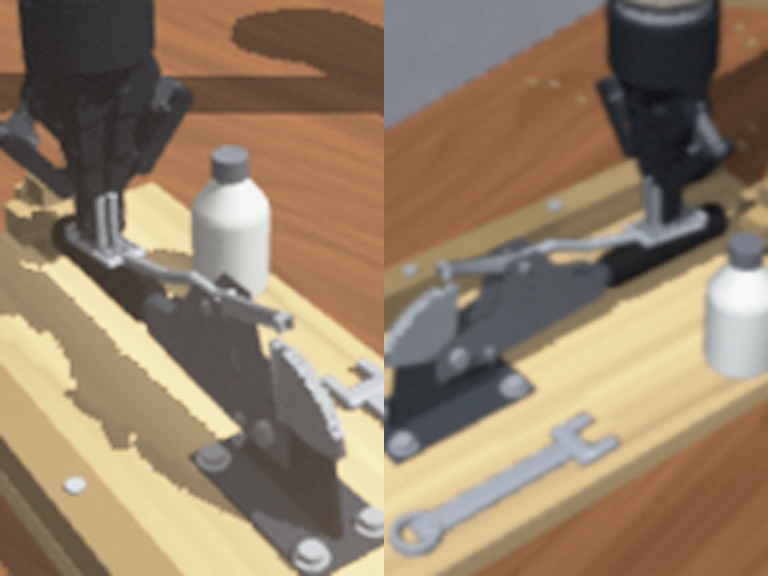

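The lever is level on its stop with the pad under the fingertips. Contact force peaked near 28 N at the stop and is now about 8 N. Now I'll lift off straight up.

Emit:
step_arm --commands "-0.5 0 0 0; -0.5 0 0 0; -0.5 0 0 0; -1 0 0 0; -2 0 0 0; -3 0 0 0; -4 0 0 0; -4 0 0 0; -2 0 0 0; 0 0 0 0"

```text
time_s: 10.0
tool_pos: [0.6, -0.0554, 0.2658]
ee_rot: [[-0.003, 0.968, -0.251], [-0.014, -0.251, -0.968], [-1.0, 0.0, 0.014]]
contact_force: [-0.4, -0.0, -0.7]
grip_width: 0.0001
```

```bash
python3 - <<'E'
from h import *
a=snap("scene","s4");b=snap("side","d4")
A=cv2.resize(a["image"][120:300,180:300],None,fx=3.2,fy=3.2,interpolation=cv2.INTER_CUBIC)
B=cv2.resize(b["image"][120:300,170:290],None,fx=3.2,fy=3.2,interpolation=cv2.INTER_CUBIC)
cv2.imwrite("pics/z4.png",np.hstack([A,B]));o=observe();print(o["tool_pos"],o["contact_force"])
i0=load("d0")["image"].astype(int);d=np.abs(i0-b["image"].astype(int)).max(2)>40
print("bottle/spanner/puzzle changed px side",d[193:240,268:298].sum(),d[248:295,170:245].sum(),d[175:200,280:307].sum())
E
```

```text
[ 0.59859013 -0.05516672  0.26298998] [ 0.60572595 -0.33004743  0.72152453]
bottle/spanner/puzzle changed px side 83 0 0
```

View pics/z4.png

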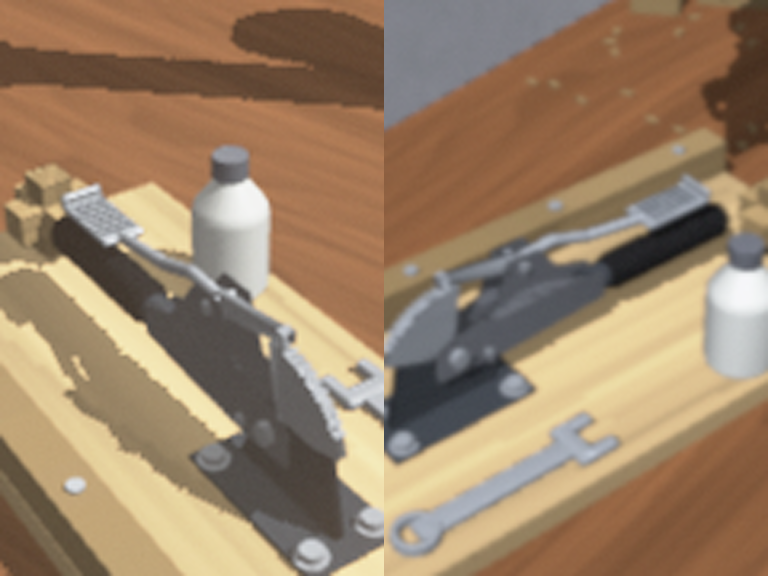

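```bash
python3 - <<'E'
from h import *
a=load("s4");b=load("d4")
S=lambda x,y:(180+x/3.2-.3,120+y/3.2-.3)
D=lambda x,y:(170+(x-384)/3.2-.3,120+y/3.2-.3)
h=np.array([-.256,-.967,0]);n=np.array([.967,-.256,0]);pv=np.array([.643,.128,.063])
for nm,s,d in(("endR",(116,243),(631,209)),("endB",(140,233),(667,227)),("lipR",(66,198),(685,179)),("lipB",(98,187),(709,191))):
    X,e=tri(a,S(*s),b,D(*d));q=X-pv;print(nm,(q@h).round(4),(q@n).round(4),q[2].round(4),e.round(4))
# bottle shift by phase of cap+body template
t=load("d0")["image"][190:240,266:300]
r=cv2.matchTemplate(b["image"][184:246,260:306],t,cv2.TM_CCOEFF_NORMED);print(cv2.minMaxLoc(r)[1::2],"expect (6,6)")
t=load("s0")["image"][165:205,243:270]
r=cv2.matchTemplate(a["image"][159:211,237:276],t,cv2.TM_CCOEFF_NORMED);print(cv2.minMaxLoc(r)[1::2])
E
```

```text
endR 0.1608 0.0094 0.0364 0.0064
endB 0.1746 -0.0142 0.0283 0.0063
lipR 0.2148 0.0144 0.0401 0.0012
lipB 0.2176 -0.009 0.0403 0.0027
(0.7420985698699951, (6, 6)) expect (6,6)
(0.740042507648468, (5, 6))
```

```bash
python3 -c "
from rig import *
print(sign_off())"
```

```text
the job is handed in; nothing more can be done
None
```

The brake is off: the lever is down on its stop, the thumb pad has sprung back up, and I've handed the job in. `sign_off()` gave no verdict.

**What I did:** With the gripper shut and pointing down, I pressed the pad to the grip with up to about 9 N while the lever was still at about 0.72 rad. I kept it pressed and followed the lever's arc down. The wrist force was about 5 to 6 N on the way and 29 to 30 N when it met the stop. I then lifted straight up, clear of everything, with the arm's time at about 10 s.

**Last checks:**
- **Lever:** the lip end of the pad measured 40 mm above the pivot, against 41 mm expected with the lever at zero and the pad up.
- **Pad:** its inner corners came out at 36 and 28 mm, against 35 mm expected. The two views disagreed by about 6 mm there, so I gave that reading less weight. The picture clearly shows the pad up and the lever level.
- **Spanner and puzzle:** no changed pixels in the side view.
- **Bottle:** it matched its starting place within 1 pixel in both views, but weakly (score 0.74). I put the 83 changed pixels around it down to the lever and its shadow having moved, but did not check that.
- **Contact:** the wrist force was within about 1 N of zero after lifting, so the robot touches nothing.

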